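# Wind the cheese press open

### The arm

A 6-joint arm with a two-finger parallel gripper is mounted at the origin on the work surface. World frame = base frame: x ahead of the robot, y to its left, z up, the work surface at z = 0. Lengths are in m, angles in rad, forces in N, time in s.
With the tool pointing down it reaches from about 0.35 to 0.85 m from the base axis. Payload 8.1 kg.
Tool frame: the origin (TCP) lies at the centre of the arm's flange, where the gripper is bolted on; the fingertips stand 186 mm ahead of it and the grasp point (between the pads) lies 167 mm ahead of it; z points along the fingers, y is the line along which they close (so a half turn about z gives the same grasp; the last joint's range is limited). The gripper opens to 93 mm and grips with 3 to 60 N. Pads are 15 mm wide; open, the fingers measure 128 mm over their backs; the gripper's body (75 mm by 188 mm) begins 65 mm behind the grasp point.
Start: joints at [1.052, 0.13, 1.488, -0, 1.523, -0.085], TCP at [0.252, 0.544, 0.405] pointing down, gripper open.
Joint ranges: [-2.96, 2.96], [-0.89, 2.26], [0.02, 2.5], [-1.34, 4.48], [0, 2.73], [-2.66, 2.66]. Speed limits (rad/s): [2.39, 2.39, 2.79, 3.14, 3.14, 3.14].

### API

Orientations are given as a rotation vector (axis times angle).
In Python, from plant import read_state, read_camera, camera_params, robot gives the robot as it stands.
- The arm moves only by the tool carry_out, never from a script. Its argument "targets" is a list of rows, each an object of numbers: "hand": the opening in per cent of the stroke, from 0 (shut) to 100 (fully open); "x", "y", "z": the shift along the tool's x, y, z in m; "ax", "ay", "az": the turn, a rotation vector about the tool's x, y, z in rad. In form: [{"hand": .., "x": .., "y": .., "z": .., "ax": .., "ay": .., "az": ..}, ...]. A call has 1 to 8 rows; each row is the pose to reach, as a shift and turn from the pose commanded when the call began, along the tool's axes at that moment; what a row does not reach only later rows make up. A row lasts 1/8 s, in which the tool goes at most 62.5 mm and 10.7 degrees, less where a joint would pass 70% of its speed; a pose out of reach is approached as far as the arm can. A call with a gripper value outside its range is refused whole. The fingers move at their own pace and stop on an object; "newtons" is the grip in N (left out, the last holds). Time passes only in rows, so rows that repeat a pose let the fingers close. It gives the time, the measured TCP pose, the force, the opening and the grip force at its end, in the units of the state.
- read_state(): the state, without advancing time (a new reading comes with each control period).
- read_camera(name): name is "scene" or "top" or "wrist"; returns (picture, depth): 384x512x3 uint8, blue, green, red; 384x512 float32, m along the optical axis (not along the pixel's ray), 0 where there is no reading.
- camera_params(name): a dict with "fx", "fy", "cx", "cy" (pixels), "position" and "rotation" of the camera in the world. Camera axes: x right, y up, looking along -z (the intrinsics and any distortion apply to the point x, -y, -z); pixel columns grow to the right and rows downward; lengths in m; the calibration is good to about 2 mm. The wrist camera is an equidistant fisheye: a pixel r from the principal point sees the ray r / f radians off the axis. A picture is of the moment at which its call begins: read the wrist's pose just before it. camera_params takes no time and is no camera call; for the wrist camera it gives the pose at the moment of the call.
- robot.close_job(): hands the job in; it is judged then, once.
The state is a dict: "t": time; "q": joint angles; "dq": joint speeds; "joint_torque": joint torques, N m; "tool_pos": TCP position; "orientation": TCP orientation; "force": force on the tool from outside, world axes, zero at the start; "wrist_torque": the same for the moment, N m; "opening": finger opening in m; "gripper_force": force on a finger pad.
Only numpy, scipy, OpenCV 4.12 (cv2) and the standard library are available. Lean on these libraries where they do the work, as an engineer would, in place of code of your own. Each camera call takes 0.05 s, during which the arm holds its last target. There are 200 camera calls.

### The job

Pressing is over: take the wooden grip of the crank on the cheese press and wind it clockwise (seen from above) through several full turns, until the steel pressing plate has come up out of the white mould and its underside stands well clear, at least 15 mm above the rim. Keep the crank down on its square shaft end the whole time, leave it seated there and let go; do not disturb the coffee mill beside the press.

Things in the scene. Friction and masses are not known exactly. Their poses are not given: they have to be found in the camera images.
- crank: Loose dark steel crank; its square socket (28 mm deep) sits by weight alone on the press's upright 16 mm square shaft end. Origin: centre of hub underside, on shaft axis, 204 mm above table, z up. +x points along the arm to the grip: upright wooden cylinder, 22 mm diameter, free-spinning, axis 60 mm from origin, 38 to 82 mm above it. Arm top at 36 mm; counterweight towards -x. Any start yaw.
- plate_underside (a point): Underside centre of the press's round steel plate (100 mm across), on the shaft axis. One clockwise crank turn (from above) raises it 16 mm; it starts 35 mm below the mould rim, at its lower stop; upper stop 4.5 turns later. Under 2 N at the grip turns it; it stays where left. The grip may spin in the fingers, so a gripper can keep its yaw.
- mould_rim (a point): Centre of the open rim, 85 mm above the table and on the shaft axis, of the white mould (120 mm across) in the cheese press: round wooden base 220 mm across, two steel posts, cross beam whose top is 200 mm above the table (post nuts 206 mm). All fixed to the table. Nothing nearby stands higher than the crank's grip.
- mill: Bystander to leave alone: loose hand coffee mill, upright dark and silver cylinder 80 mm across, 150 mm tall, with its own thin crank arm (knob 88 mm from its axis along own +x, top at 197 mm). Origin: centre of its underside.
Mind the look-alikes: they are no part of the job. What is shaped like the crank but orange or purple is not meant. Of the things that look like the part that bears plate_underside, the larger one is meant.

How it is judged:
By the outcome, as a careful person would: the job done as asked, in the order asked, and still so for the second after the job is handed in, with the robot touching nothing.
It also fails if it takes over 72 s, if anything falls off the work surface, if the arm or the gripper's body presses on something with over 40 N, if the wrist force passes 120 N, or if a joint passes its speed limit or range.

## Working session

There is one attempt and no reset: what is moved stays moved. The work goes in short steps, Python scripts to look and compute and a tool call to move; the robot and the scene stay as the last step left them, time stands still between calls to the robot, and variables do not carry over. Pictures are saved under pics/ and viewed, at most 10 in all, crops included, and the job is handed in when it is done.

Besides the shell and the picture viewer there is one more tool, called after "Request:" in YAML: its name, and indented under it one key for each argument. carry_out: Moves the arm, as the interface text tells. Its arguments: {"type":"object","properties":{"targets":{"type":"array","items":{"type":"object","properties":{"hand":{"type":"number"},"x":{"type":"number"},"y":{"type":"number"},"z":{"type":"number"},"ax":{"type":"number"},"ay":{"type":"number"},"az":{"type":"number"}}}},"newtons":{"type":"number"}},"required":["targets"]}

```bash
mkdir -p pics; python3 - <<'E'
from plant import *
import cv2,numpy as np
s=read_state();print(s)
for n in("scene","top"):
    im,d=read_camera(n);cv2.imwrite(f"pics/{n}0.png",im);np.savez(f"{n}0.npz",im=im,d=d);print(n,camera_params(n))
E
```

```text
{'t': 0.0, 'q': array([ 1.05161265e+00,  1.31146741e-01,  1.48927807e+00, -7.74844846e-06,
        1.52299387e+00, -8.53715678e-02]), 'dq': array([-0.00048786,  0.00204014, -0.00079844,  0.00090808,  0.00151458,
       -0.00064864]), 'joint_torque': array([ 1.60411523e-04, -5.59850192e+01, -4.91762495e+01,  7.69660366e-02,
        3.51261639e-02, -1.79654035e-04]), 'tool_pos': array([0.25205087, 0.54423769, 0.40369642]), 'orientation': array([-6.75983439e-01, -3.06745407e+00,  2.74141825e-03]), 'force': array([-0.07853266, -0.02603584,  0.25845632]), 'wrist_torque': array([ 0.05646588, -0.00845163,  0.00417829]), 'gripper_force': 0.0, 'opening': 0.09274771738307722}
scene {'fx': 467.2928836123695, 'fy': 467.2928836123695, 'cx': 258.1339385597567, 'cy': 187.6609667309762, 'position': array([ 0.90750821, -0.52222965,  1.0168752 ]), 'rotation': array([0.56529591, 0.25017361, 0.77162615])}
top {'fx': 381.8243213985832, 'fy': 381.8243213985832, 'cx': 252.19582614838703, 'cy': 188.4650115978313, 'position': array([ 0.3606379 , -0.13619771,  1.11686654]), 'rotation': array([ 0.10271704, -0.05216141, -1.55253441])}
```

View pics/scene0.png

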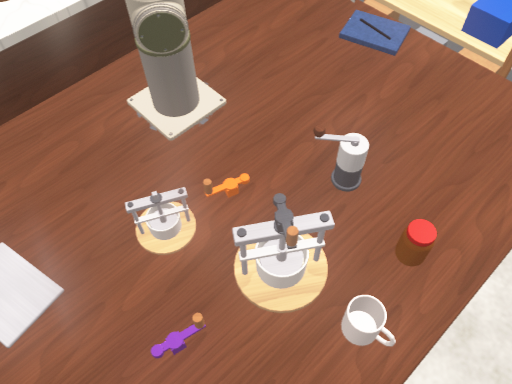

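View pics/top0.png

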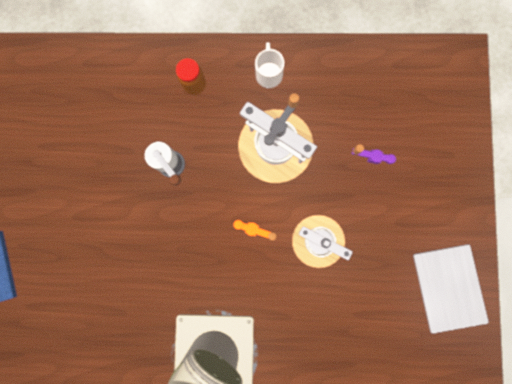

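Top view: the dark crank sits on the large press, hub at about (278,127) and wooden grip at (294,98). In the scene view the grip is at (292,235). Look-alikes in the top view are the orange crank (255,230), the purple crank (376,156) and the small press (320,240). The mill is at (160,157). I choose the dark crank on the larger press.

```bash
cat > h.py <<'E'
import numpy as np,cv2
from scipy.spatial.transform import Rotation as R
from plant import *
def ray(P,u,v):
    d=np.array([(u-P["cx"])/P["fx"],-(v-P["cy"])/P["fy"],-1.]);return R.from_rotvec(P["rotation"]).apply(d)
def plane(n,u,v,z):
    P=camera_params(n);d=ray(P,u,v);p=P["position"];return p+d*(z-p[2])/d[2]
def cloud(n,d):
    P=camera_params(n);v,u=np.mgrid[:384,:512];c=np.stack([(u-P["cx"])/P["fx"],-(v-P["cy"])/P["fy"],-np.ones(u.shape)],-1)*d[...,None]
    return R.from_rotvec(P["rotation"]).apply(c.reshape(-1,3)).reshape(384,512,3)+P["position"]
E
python3 - <<'E'
from h import *
for n,box in(("top",(225,60,330,200)),("scene",(220,180,350,310))):
    f=np.load(n+"0.npz");im,d=f["im"],f["d"];c=cloud(n,d);hsv=cv2.cvtColor(im,cv2.COLOR_BGR2HSV)
    x0,y0,x1,y1=box
    m=np.zeros(d.shape,bool);m[y0:y1,x0:x1]=1
    m&=(d>0)
    print(n,"z>.27:",[ (np.c_[np.nonzero(mm)[::-1]].mean(0).round(1),c[mm].mean(0).round(4),mm.sum()) for mm in [m&(c[...,2]>.27), m&(c[...,2]>.233)&(c[...,2]<.25)]])
    # wood base disc
    mm=m&(c[...,2]<.04)&(hsv[...,1]>80)&(hsv[...,2]>170); 
    p=c[mm];A=cv2.minEnclosingCircle(p[:,:2].astype(np.float32));print("base",A,np.median(p[:,2]))
    mm=m&(c[...,2]>.27);
    cv2.imwrite(f"pics/{n}c.png",cv2.resize(im[y0:y1,x0:x1],None,fx=4,fy=4))
    mi=(c[...,2]>.1)&(d>0)
f=np.load("top0.npz");c=cloud("top",f["d"])
b=c[130:190,135:190].reshape(-1,3);b=b[(b[:,2]>.14)];print("mill",b[b[:,2]<.16].mean(0),b[b[:,2]>.18].mean(0))
a=cv2.imread("pics/topc.png");b=cv2.imread("pics/scenec.png");h=max(a.shape[0],b.shape[0])
cv2.imwrite("pics/c1.png",cv2.resize(np.hstack([cv2.copyMakeBorder(i,0,h-i.shape[0],0,0,0) for i in(a,b)]),(800,476)))
E
```

```text
top z>.27: [(array([293.9,  98.7]), array([ 0.6462, -0.1982,  0.2843]), np.int64(84)), (array([278.3, 125.5]), array([ 0.5963, -0.1656,  0.2405]), np.int64(448))]
base ((0.677795946598053, -0.14717340469360352), 0.19207051396369934) 0.015098358185003491
scene z>.27: [(array([292.4, 232.3]), array([ 0.6528, -0.1999,  0.2831]), np.int64(139)), (array([283.4, 215.1]), array([ 0.5991, -0.1655,  0.2401]), np.int64(534))]
base ((0.5106925964355469, -0.1425013691186905), 0.2017967700958252) 0.015004537484500036
mill [0.54205045 0.14105285 0.15010458] [0.45565341 0.05329243 0.32327245]
```

View pics/c1.png

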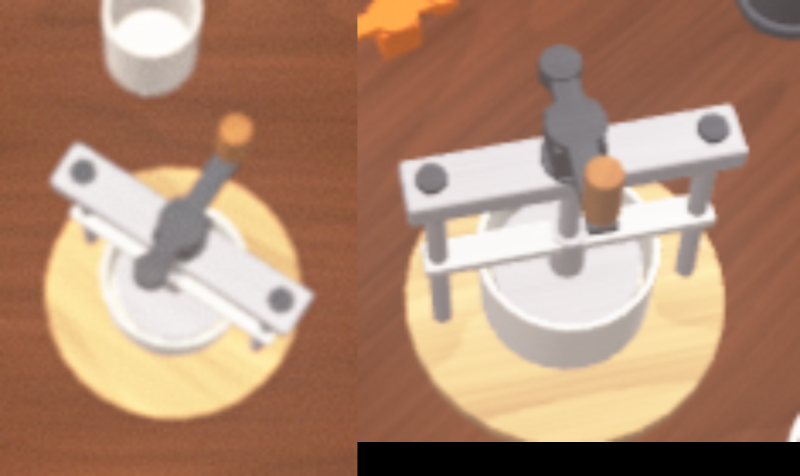

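Crop: the dark crank lies on the large press's beam with its wooden grip up. The nuts are at about (249,110) and (307,148) in the top view. Next I pin the shaft axis and grip using several cues.

```bash
python3 - <<'E'
from h import *
for n,box in(("top",(225,60,330,200)),("scene",(220,180,350,310))):
    f=np.load(n+"0.npz");im,d=f["im"],f["d"];c=cloud(n,d);hsv=cv2.cvtColor(im,cv2.COLOR_BGR2HSV).astype(int)
    x0,y0,x1,y1=box
    m=np.zeros(d.shape,bool);m[y0:y1,x0:x1]=1;m&=d>0
    g=m&(c[...,2]>.281);p=c[g];print(n,"grip top",p.mean(0).round(4),cv2.minEnclosingCircle(p[:,:2].astype(np.float32)),g.sum())
    nut=m&(c[...,2]>.19)&(c[...,2]<.215)&(hsv[...,2]<120)
    k,l,st,ce=cv2.connectedComponentsWithStats(nut.astype(np.uint8))
    for i in range(1,k):
        if st[i,4]>12: print(" nut",ce[i].round(1),st[i,4],plane(n,*ce[i],.206).round(4))
    beam=m&(c[...,2]>.193)&(c[...,2]<.21);r=cv2.minAreaRect(c[beam][:,:2].astype(np.float32));print(" beam",r)
    disc=m&(c[...,2]>.008)&(c[...,2]<.022)&(hsv[...,1]>60)&(hsv[...,2]>150)
    k,l,st,ce=cv2.connectedComponentsWithStats(disc.astype(np.uint8));mm=np.isin(l,[i for i in range(1,k) if st[i,4]>150])
    hull=cv2.convexHull(np.c_[np.nonzero(mm)[::-1]].astype(np.float32))[:,0]
    q=np.array([plane(n,*h,.015) for h in hull]);A=np.c_[2*q[:,:2],np.ones(len(q))];s=np.linalg.lstsq(A,(q[:,:2]**2).sum(1),rcond=None)[0];print(" base",s[:2],np.sqrt(s[2]+s[:2]@s[:2]))
    hub=plane(n,*((278.5,127) if n=="top" else (220+(575-357)/3.404,180+120/3.404)),.24);print(" hub",hub)
E
```

```text
top grip top [ 0.6472 -0.1985  0.2857] ((0.6481228470802307, -0.1984708607196808), 0.01127492357045412) 71
 beam ((0.598160982131958, -0.1657164841890335), (0.2048388570547104, 0.03742670640349388), 57.14543914794922)
 base [ 0.59698051 -0.1662388 ] 0.10904423137886621
 hub [ 0.59290633 -0.16604611  0.24      ]
scene grip top [ 0.6518 -0.1988  0.2852] ((0.6513321399688721, -0.19829773902893066), 0.011471929959952831) 108
 nut [278.5 228.5] 35 [ 0.6008 -0.1796  0.206 ]
 beam ((0.6005510687828064, -0.16539762914180756), (0.2041688710451126, 0.0387813001871109), 56.869415283203125)
 base [ 0.60196197 -0.16664304] 0.10926478526044406
 hub [ 0.60059363 -0.16524243  0.24      ]
```

Axis is about (0.599,-0.166) and grip about (0.6495,-0.1985). Their spacing is 59.7 mm (60 expected), and the grip top is at 0.286, so the fix agrees. Now I transit high.

Request:
carry_out:
  targets:
    - {"x": -0.04, "y": -0.03, "z": -0.03}
    - {"x": -0.08, "y": -0.06, "z": -0.06}
    - {"x": -0.125, "y": -0.095, "z": -0.096}
    - {"x": -0.172, "y": -0.13, "z": -0.096}
    - {"x": -0.22, "y": -0.166, "z": -0.096}
    - {"x": -0.268, "y": -0.202, "z": -0.096}
    - {"x": -0.316, "y": -0.238, "z": -0.096}
    - {"x": -0.36, "y": -0.27, "z": -0.096}

```text
schema error: expected keys hand, x, y, z, ax, ay, az
```

Request:
carry_out:
  targets:
    - {"x": -0.046, "y": -0.035}
    - {"x": -0.092, "y": -0.07}
    - {"x": -0.138, "y": -0.105}
    - {"x": -0.184, "y": -0.14}
    - {"x": -0.23, "y": -0.175}
    - {"x": -0.272, "y": -0.207}
    - {"x": -0.3, "y": -0.23}
    - {"x": -0.312, "y": -0.237}

```text
schema error: expected keys hand, x, y, z, ax, ay, az
```

```bash
cat >> h.py <<'E'
def rel(x,y,z):
    s=read_state();r=R.from_rotvec(s["orientation"]);print("t",s["t"],"tcp",s["tool_pos"].round(4),"q",s["q"].round(2),"z-axis",r.apply([0,0,1]).round(4),"delta tool",r.inv().apply(np.array([x,y,z])-s["tool_pos"]).round(4));return r
E
python3 - <<'E'
from h import *
rel(.6495,-.1985,.434)
P=camera_params("wrist");print(P);im,d=read_camera("wrist");cv2.imwrite("pics/w1.png",im);np.savez("w1.npz",im=im,d=d,p=P["position"],r=P["rotation"])
E
```

```text
t 0.1 tcp [0.252  0.5442 0.4038] q [ 1.05  0.13  1.49  0.    1.52 -0.09] z-axis [-9.0e-04 -1.5e-03 -1.0e+00] delta tool [-0.6728 -0.507  -0.0294]
{'fx': 297.3186396354542, 'fy': 297.3186396354542, 'cx': 256.19374244362984, 'cy': 186.26471200974655, 'position': array([0.18317851, 0.57737219, 0.38486771]), 'rotation': array([-0.25165084, -0.15757616,  1.12998724])}
```

View pics/w1.png

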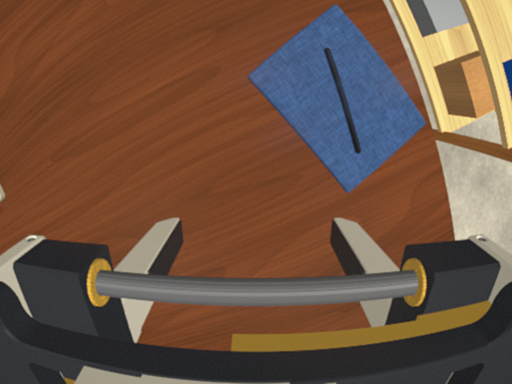

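The moves were refused because every key is needed. This view is still from the start pose: the fingers are at the bottom and the navy cloth is at (340,100). I resend with all keys.

Request:
carry_out:
  targets:
    - {"hand": 100, "x": -0.04, "y": -0.03, "z": -0.03, "ax": 0, "ay": 0, "az": 0}
    - {"hand": 100, "x": -0.08, "y": -0.06, "z": -0.06, "ax": 0, "ay": 0, "az": 0}
    - {"hand": 100, "x": -0.125, "y": -0.095, "z": -0.096, "ax": 0, "ay": 0, "az": 0}
    - {"hand": 100, "x": -0.172, "y": -0.13, "z": -0.096, "ax": 0, "ay": 0, "az": 0}
    - {"hand": 100, "x": -0.22, "y": -0.166, "z": -0.096, "ax": 0, "ay": 0, "az": 0}
    - {"hand": 100, "x": -0.268, "y": -0.202, "z": -0.096, "ax": 0, "ay": 0, "az": 0}
    - {"hand": 100, "x": -0.316, "y": -0.238, "z": -0.096, "ax": 0, "ay": 0, "az": 0}
    - {"hand": 100, "x": -0.36, "y": -0.27, "z": -0.096, "ax": 0, "ay": 0, "az": 0}

```text
t: 1.15
tool_pos: [0.4658, 0.1461, 0.5006]
orientation: [0.677, 3.068, 0.0]
force: [0.6, -0.3, 0.5]
opening: 0.0933
gripper_force: 0.0
```

Request:
carry_out:
  targets:
    - {"hand": 100, "x": -0.046, "y": -0.035, "z": 0, "ax": 0, "ay": 0, "az": 0}
    - {"hand": 100, "x": -0.092, "y": -0.07, "z": 0, "ax": 0, "ay": 0, "az": 0}
    - {"hand": 100, "x": -0.138, "y": -0.105, "z": 0, "ax": 0, "ay": 0, "az": 0}
    - {"hand": 100, "x": -0.184, "y": -0.14, "z": 0, "ax": 0, "ay": 0, "az": 0}
    - {"hand": 100, "x": -0.23, "y": -0.175, "z": 0, "ax": 0, "ay": 0, "az": 0}
    - {"hand": 100, "x": -0.272, "y": -0.207, "z": 0, "ax": 0, "ay": 0, "az": 0}
    - {"hand": 100, "x": -0.3, "y": -0.23, "z": 0, "ax": 0, "ay": 0, "az": 0}
    - {"hand": 100, "x": -0.312, "y": -0.237, "z": 0, "ax": 0, "ay": 0, "az": 0}

```text
t: 2.15
tool_pos: [0.6492, -0.2005, 0.4993]
orientation: [-0.679, -3.065, 0.0]
force: [0.1, 0.7, 0.4]
opening: 0.0932
gripper_force: 0.0
```

```bash
python3 - <<'E'
from h import *
rel(.6495,-.1985,.434)
P=camera_params("wrist");im,d=read_camera("wrist");cv2.imwrite("pics/w2.png",im);np.savez("w2.npz",im=im,d=d,p=P["position"],r=P["rotation"])
E
```

```text
t 2.15 tcp [ 0.6492 -0.2005  0.4993] q [-0.37  0.34  1.08 -0.    1.73 -1.51] z-axis [-1.8e-03  3.0e-04 -1.0e+00] delta tool [0.0005 0.002  0.0653]
```

View pics/w2.png

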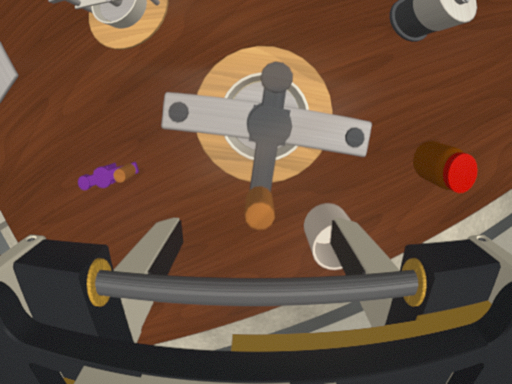

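The grip top at (259,210) lies centred between the fingertips at (160,220) and (350,220). The nuts are at (178,112) and (355,138), and the hub at (269,125). One cross-check by ray from this pose, plus the circle numbers.

```bash
python3 - <<'E'
from h import *
f=np.load("w2.npz");P=camera_params("wrist");im=f["im"];r=R.from_rotvec(f["r"])
def wp(u,v,z):
    x,y=u-P["cx"],v-P["cy"];q=np.hypot(x,y);t=q/P["fx"];d=r.apply([np.sin(t)*x/q,-np.sin(t)*y/q,-np.cos(t)]);return (f["p"]+d*(z-f["p"][2])/d[2]).round(4)
hsv=cv2.cvtColor(im,cv2.COLOR_BGR2HSV)[180:235,240:285];m=(hsv[...,0]<18)&(hsv[...,1]>120)&(hsv[...,2]>130);v,u=np.nonzero(m);print(len(u),u.min()+240,u.max()+240,v.min()+180,v.max()+180)
print("grip",wp(259,211,.286)); a,b=wp(178,112,.206),wp(355,138,.206);print("nuts",a,b,(a+b)/2,"hub",wp(269,125,.24))
c=np.array([.599,-.166]);R0=R.from_rotvec(read_state()["orientation"])
for a0 in(-33,-213):
    g=np.radians(a0-22.5*np.arange(9));p=.06*np.c_[np.cos(g),np.sin(g),0*g];print(a0,R0.inv().apply(p-p[0])[1:].round(4).tolist())
E
```

```text
764 243 283 180 229
grip [ 0.648  -0.1968  0.286 ]
nuts [ 0.5553 -0.2366  0.206 ] [ 0.648  -0.0945  0.206 ] [ 0.60165 -0.16555  0.206  ] hub [ 0.6006 -0.1656  0.24  ]
-33 [[0.0077, -0.0221, 0.0], [0.0233, -0.0396, 0.0001], [0.0444, -0.0497, 0.0001], [0.0678, -0.0511, 0.0001], [0.0899, -0.0433, 0.0002], [0.1073, -0.0278, 0.0002], [0.1175, -0.0067, 0.0002], [0.1188, 0.0167, 0.0002]]
-213 [[-0.0077, 0.0221, -0.0], [-0.0233, 0.0396, -0.0001], [-0.0444, 0.0497, -0.0001], [-0.0678, 0.0511, -0.0001], [-0.0899, 0.0433, -0.0002], [-0.1073, 0.0278, -0.0002], [-0.1175, 0.0067, -0.0002], [-0.1188, -0.0167, -0.0002]]
```

The wrist view agrees within 2 mm. I descend, then close.

Request:
carry_out:
  targets:
    - {"hand": 100, "x": 0, "y": 0.002, "z": 0.02, "ax": 0, "ay": 0, "az": 0}
    - {"hand": 100, "x": 0, "y": 0.002, "z": 0.045, "ax": 0, "ay": 0, "az": 0}
    - {"hand": 100, "x": 0, "y": 0.002, "z": 0.06, "ax": 0, "ay": 0, "az": 0}
    - {"hand": 100, "x": 0, "y": 0.002, "z": 0.065, "ax": 0, "ay": 0, "az": 0}
    - {"hand": 100, "x": 0, "y": 0.002, "z": 0.065, "ax": 0, "ay": 0, "az": 0}

```text
t: 2.82
tool_pos: [0.6496, -0.1958, 0.4358]
orientation: [-0.675, -3.068, -0.0]
force: [-0.2, 0.4, 0.0]
opening: 0.0931
gripper_force: 0.0
```

Request:
carry_out:
  targets:
    - {"hand": 0, "x": 0, "y": 0, "z": 0, "ax": 0, "ay": 0, "az": 0}
    - {"hand": 0, "x": 0, "y": 0, "z": 0, "ax": 0, "ay": 0, "az": 0}
    - {"hand": 0, "x": 0, "y": 0, "z": 0, "ax": 0, "ay": 0, "az": 0}
    - {"hand": 0, "x": 0, "y": 0, "z": 0, "ax": 0, "ay": 0, "az": 0}
    - {"hand": 0, "x": 0, "y": 0, "z": 0, "ax": 0, "ay": 0, "az": 0}
    - {"hand": 0, "x": 0, "y": 0, "z": 0, "ax": 0, "ay": 0, "az": 0}
    - {"hand": 0, "x": 0, "y": 0, "z": 0, "ax": 0, "ay": 0, "az": 0}
    - {"hand": 0, "x": 0, "y": 0, "z": 0, "ax": 0, "ay": 0, "az": 0}
  newtons: 15

```text
t: 3.82
tool_pos: [0.6497, -0.1963, 0.4357]
orientation: [-0.676, -3.068, 0.0]
force: [0.5, -0.4, -1.0]
opening: 0.0219
gripper_force: 15.0
```

The fingers hold 21.9 mm at 15 N, which matches the 22 mm grip. First quarter turn as a test.

Request:
carry_out:
  targets:
    - {"hand": 0, "x": 0.0077, "y": -0.0221, "z": 0, "ax": 0, "ay": 0, "az": 0}
    - {"hand": 0, "x": 0.0233, "y": -0.0396, "z": 0, "ax": 0, "ay": 0, "az": 0}
    - {"hand": 0, "x": 0.0444, "y": -0.0497, "z": 0, "ax": 0, "ay": 0, "az": 0}
    - {"hand": 0, "x": 0.0678, "y": -0.0511, "z": 0, "ax": 0, "ay": 0, "az": 0}

```text
t: 4.32
tool_pos: [0.5655, -0.2152, 0.4358]
orientation: [0.678, 3.067, -0.001]
force: [3.3, 2.6, -3.0]
opening: 0.0216
gripper_force: 15.0
```

```bash
python3 - <<'E'
from h import *
s=read_state();c=s["tool_pos"][:2]-[.6,-.166];print(s["tool_pos"],s["force"],s["opening"],s["t"],np.hypot(*c),np.degrees(np.arctan2(c[1],c[0])))
im,d=read_camera("top");c=cloud("top",d);cv2.imwrite("pics/t2.png",cv2.resize(im[60:200,200:350],None,fx=4,fy=4))
im,_=read_camera("scene");cv2.imwrite("pics/s2.png",cv2.resize(im[160:320,200:370],None,fx=3.5,fy=3.5))
E
```

```text
[ 0.56548274 -0.2152328   0.43576783] [ 3.26640051  2.59594794 -3.02751875] 0.021624462560329384 4.325 0.06012744789638689 -125.03440780368194
```

View pics/s2.png

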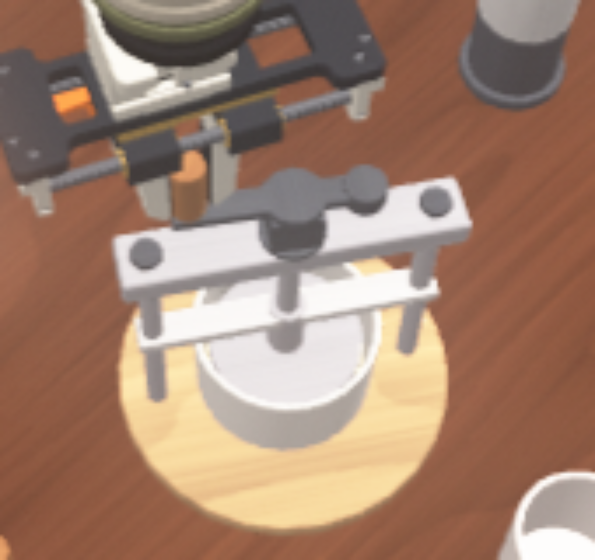

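The crank has turned a quarter and is still down on its shaft, with forces of 3 N or less. Now the half-turn tables, continuing from the measured -125°.

```bash
python3 - <<'E'
from h import *
s=read_state();R0=R.from_rotvec(s["orientation"])
for a0 in(-125,-305):
    g=np.radians(a0-22.5*np.arange(9));p=.06*np.c_[np.cos(g),np.sin(g),0*g];print(a0,R0.inv().apply(p-p[0])[1:,:2].round(4).tolist())
_,d=read_camera("top");c=cloud("top",d)[60:200,225:330].reshape(-1,3);m=(np.hypot(c[:,0]-.6,c[:,1]+.166)<.014);print(np.percentile(c[m,2],[5,25,50,75,95]).round(4))
E
```

```text
-125 [[0.0218, 0.0085], [0.0387, 0.0247], [0.0481, 0.0462], [0.0486, 0.0696], [0.04, 0.0914], [0.0238, 0.1083], [0.0024, 0.1177], [-0.021, 0.1181]]
-305 [[-0.0218, -0.0085], [-0.0387, -0.0247], [-0.0481, -0.0462], [-0.0486, -0.0696], [-0.04, -0.0914], [-0.0238, -0.1083], [-0.0024, -0.1177], [0.021, -0.1181]]
[0.0752 0.1139 0.2418 0.3769 0.3783]
```

Request:
carry_out:
  targets:
    - {"hand": 0, "x": 0.0218, "y": 0.0085, "z": 0.001, "ax": 0, "ay": 0, "az": 0}
    - {"hand": 0, "x": 0.0387, "y": 0.0247, "z": 0.001, "ax": 0, "ay": 0, "az": 0}
    - {"hand": 0, "x": 0.0481, "y": 0.0462, "z": 0.001, "ax": 0, "ay": 0, "az": 0}
    - {"hand": 0, "x": 0.0486, "y": 0.0696, "z": 0.001, "ax": 0, "ay": 0, "az": 0}
    - {"hand": 0, "x": 0.04, "y": 0.0914, "z": 0.001, "ax": 0, "ay": 0, "az": 0}
    - {"hand": 0, "x": 0.0238, "y": 0.1083, "z": 0.001, "ax": 0, "ay": 0, "az": 0}
    - {"hand": 0, "x": 0.0024, "y": 0.1177, "z": 0.001, "ax": 0, "ay": 0, "az": 0}
    - {"hand": 0, "x": -0.021, "y": 0.1181, "z": 0.001, "ax": 0, "ay": 0, "az": 0}

```text
t: 5.48
tool_pos: [0.6366, -0.1164, 0.4347]
orientation: [-0.676, -3.068, 0.004]
force: [-8.4, -9.7, 1.5]
opening: 0.0217
gripper_force: 15.0
```

Request:
carry_out:
  targets:
    - {"hand": 0, "x": -0.0218, "y": -0.0085, "z": 0, "ax": 0, "ay": 0, "az": 0}
    - {"hand": 0, "x": -0.0387, "y": -0.0247, "z": 0, "ax": 0, "ay": 0, "az": 0}
    - {"hand": 0, "x": -0.0481, "y": -0.0462, "z": 0, "ax": 0, "ay": 0, "az": 0}
    - {"hand": 0, "x": -0.0486, "y": -0.0696, "z": 0, "ax": 0, "ay": 0, "az": 0}
    - {"hand": 0, "x": -0.04, "y": -0.0914, "z": 0, "ax": 0, "ay": 0, "az": 0}
    - {"hand": 0, "x": -0.0238, "y": -0.1083, "z": 0, "ax": 0, "ay": 0, "az": 0}
    - {"hand": 0, "x": -0.0024, "y": -0.1177, "z": 0, "ax": 0, "ay": 0, "az": 0}
    - {"hand": 0, "x": 0.021, "y": -0.1181, "z": 0, "ax": 0, "ay": 0, "az": 0}

```text
t: 6.48
tool_pos: [0.5656, -0.2153, 0.4354]
orientation: [0.678, 3.065, -0.001]
force: [3.5, 3.2, 0.9]
opening: 0.0223
gripper_force: 15.0
```

```bash
python3 - <<'E'
from h import *
s=read_state();c=s["tool_pos"][:2]-[.6,-.166];print(s["tool_pos"],s["force"],s["opening"],s["t"],np.hypot(*c),np.degrees(np.arctan2(c[1],c[0])))
im,d=read_camera("scene");cv2.imwrite("pics/s3.png",cv2.resize(im[160:320,200:370],None,fx=3.5,fy=3.5))
E
```

```text
[ 0.56560867 -0.21534391  0.4353533 ] [3.48501846 3.18658042 0.88478802] 0.022265196536638773 6.475 0.06014636135442655 -124.87542602095849
```

View pics/s3.png

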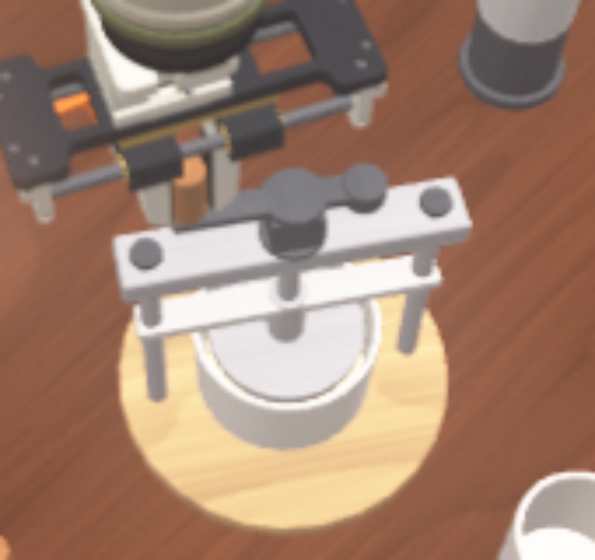

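The plate is visibly higher after 1.25 turns and the crank is still seated. I shrink the circle slightly to ease the 13 N radial force, then do one more full turn.

Request:
carry_out:
  targets:
    - {"hand": 0, "x": 0.0215, "y": 0.0084, "z": 0, "ax": 0, "ay": 0, "az": 0}
    - {"hand": 0, "x": 0.0381, "y": 0.0243, "z": 0, "ax": 0, "ay": 0, "az": 0}
    - {"hand": 0, "x": 0.0474, "y": 0.0455, "z": 0, "ax": 0, "ay": 0, "az": 0}
    - {"hand": 0, "x": 0.0479, "y": 0.0686, "z": 0, "ax": 0, "ay": 0, "az": 0}
    - {"hand": 0, "x": 0.0394, "y": 0.09, "z": 0, "ax": 0, "ay": 0, "az": 0}
    - {"hand": 0, "x": 0.0234, "y": 0.1067, "z": 0, "ax": 0, "ay": 0, "az": 0}
    - {"hand": 0, "x": 0.0024, "y": 0.1159, "z": 0, "ax": 0, "ay": 0, "az": 0}
    - {"hand": 0, "x": -0.0207, "y": 0.1163, "z": 0, "ax": 0, "ay": 0, "az": 0}

```text
t: 7.52
tool_pos: [0.6353, -0.117, 0.4351]
orientation: [0.674, 3.067, 0.0]
force: [-4.2, -3.3, 1.0]
opening: 0.0214
gripper_force: 15.0
```

Request:
carry_out:
  targets:
    - {"hand": 0, "x": -0.0215, "y": -0.0084, "z": 0, "ax": 0, "ay": 0, "az": 0}
    - {"hand": 0, "x": -0.0381, "y": -0.0243, "z": 0, "ax": 0, "ay": 0, "az": 0}
    - {"hand": 0, "x": -0.0474, "y": -0.0455, "z": 0, "ax": 0, "ay": 0, "az": 0}
    - {"hand": 0, "x": -0.0479, "y": -0.0686, "z": 0, "ax": 0, "ay": 0, "az": 0}
    - {"hand": 0, "x": -0.0394, "y": -0.09, "z": 0, "ax": 0, "ay": 0, "az": 0}
    - {"hand": 0, "x": -0.0234, "y": -0.1067, "z": 0, "ax": 0, "ay": 0, "az": 0}
    - {"hand": 0, "x": -0.0024, "y": -0.1159, "z": 0, "ax": 0, "ay": 0, "az": 0}
    - {"hand": 0, "x": 0.0207, "y": -0.1163, "z": 0, "ax": 0, "ay": 0, "az": 0}

```text
t: 8.52
tool_pos: [0.565, -0.2151, 0.4351]
orientation: [0.678, 3.066, -0.0]
force: [4.5, 4.5, 1.3]
opening: 0.0221
gripper_force: 15.0
```

Forces are about 6 N at 2.25 turns. Another 1.5 turns brings it to 3.75, or 60 mm of lift.

Request:
carry_out:
  targets:
    - {"hand": 0, "x": 0.0215, "y": 0.0084, "z": 0, "ax": 0, "ay": 0, "az": 0}
    - {"hand": 0, "x": 0.0381, "y": 0.0243, "z": 0, "ax": 0, "ay": 0, "az": 0}
    - {"hand": 0, "x": 0.0474, "y": 0.0455, "z": 0, "ax": 0, "ay": 0, "az": 0}
    - {"hand": 0, "x": 0.0479, "y": 0.0686, "z": 0, "ax": 0, "ay": 0, "az": 0}
    - {"hand": 0, "x": 0.0394, "y": 0.09, "z": 0, "ax": 0, "ay": 0, "az": 0}
    - {"hand": 0, "x": 0.0234, "y": 0.1067, "z": 0, "ax": 0, "ay": 0, "az": 0}
    - {"hand": 0, "x": 0.0024, "y": 0.1159, "z": 0, "ax": 0, "ay": 0, "az": 0}
    - {"hand": 0, "x": -0.0207, "y": 0.1163, "z": 0, "ax": 0, "ay": 0, "az": 0}

```text
t: 9.52
tool_pos: [0.6348, -0.1168, 0.4351]
orientation: [0.674, 3.068, 0.001]
force: [-3.2, -2.3, 2.8]
opening: 0.0216
gripper_force: 15.0
```

Request:
carry_out:
  targets:
    - {"hand": 0, "x": -0.0215, "y": -0.0084, "z": 0, "ax": 0, "ay": 0, "az": 0}
    - {"hand": 0, "x": -0.0381, "y": -0.0243, "z": 0, "ax": 0, "ay": 0, "az": 0}
    - {"hand": 0, "x": -0.0474, "y": -0.0455, "z": 0, "ax": 0, "ay": 0, "az": 0}
    - {"hand": 0, "x": -0.0479, "y": -0.0686, "z": 0, "ax": 0, "ay": 0, "az": 0}
    - {"hand": 0, "x": -0.0394, "y": -0.09, "z": 0, "ax": 0, "ay": 0, "az": 0}
    - {"hand": 0, "x": -0.0234, "y": -0.1067, "z": 0, "ax": 0, "ay": 0, "az": 0}
    - {"hand": 0, "x": -0.0024, "y": -0.1159, "z": 0, "ax": 0, "ay": 0, "az": 0}
    - {"hand": 0, "x": 0.0207, "y": -0.1163, "z": 0, "ax": 0, "ay": 0, "az": 0}

```text
t: 10.52
tool_pos: [0.565, -0.2151, 0.4349]
orientation: [0.678, 3.067, -0.0]
force: [4.4, 4.2, 1.2]
opening: 0.0216
gripper_force: 15.0
```

Request:
carry_out:
  targets:
    - {"hand": 0, "x": 0.0215, "y": 0.0084, "z": 0, "ax": 0, "ay": 0, "az": 0}
    - {"hand": 0, "x": 0.0381, "y": 0.0243, "z": 0, "ax": 0, "ay": 0, "az": 0}
    - {"hand": 0, "x": 0.0474, "y": 0.0455, "z": 0, "ax": 0, "ay": 0, "az": 0}
    - {"hand": 0, "x": 0.0479, "y": 0.0686, "z": 0, "ax": 0, "ay": 0, "az": 0}
    - {"hand": 0, "x": 0.0394, "y": 0.09, "z": 0, "ax": 0, "ay": 0, "az": 0}
    - {"hand": 0, "x": 0.0234, "y": 0.1067, "z": 0, "ax": 0, "ay": 0, "az": 0}
    - {"hand": 0, "x": 0.0024, "y": 0.1159, "z": 0, "ax": 0, "ay": 0, "az": 0}
    - {"hand": 0, "x": -0.0207, "y": 0.1163, "z": 0, "ax": 0, "ay": 0, "az": 0}

```text
t: 11.52
tool_pos: [0.6347, -0.1167, 0.435]
orientation: [-0.674, -3.068, -0.001]
force: [-1.9, -0.9, 2.8]
opening: 0.0218
gripper_force: 15.0
```

```bash
python3 - <<'E'
from h import *
s=read_state();print(s["tool_pos"],s["force"],s["opening"],s["t"])
im,d=read_camera("scene");cv2.imwrite("pics/s4.png",cv2.resize(im[160:320,200:370],None,fx=3.5,fy=3.5))
c=cloud("scene",d)[160:320,200:370].reshape(-1,3);r=np.hypot(c[:,0]-.6,c[:,1]+.166);m=(r<.05)&(r>.02)&(c[:,2]<.17)&(c[:,2]>.05);print(np.histogram(c[m,2],np.arange(.05,.175,.005)))
E
```

```text
[ 0.63465305 -0.11670164  0.43499556] [-1.94706725 -0.89661608  2.81052527] 0.021774256663843614 11.525
(array([108,   0,   0,   0,   0,   0,   0,   0,   0,   0,   0,   2,  26,
       419, 335,   1,   0,   0,   0,   0,   3,  33,  52,   6]), array([0.05 , 0.055, 0.06 , 0.065, 0.07 , 0.075, 0.08 , 0.085, 0.09 ,
       0.095, 0.1  , 0.105, 0.11 , 0.115, 0.12 , 0.125, 0.13 , 0.135,
       0.14 , 0.145, 0.15 , 0.155, 0.16 , 0.165, 0.17 ]))
```

View pics/s4.png

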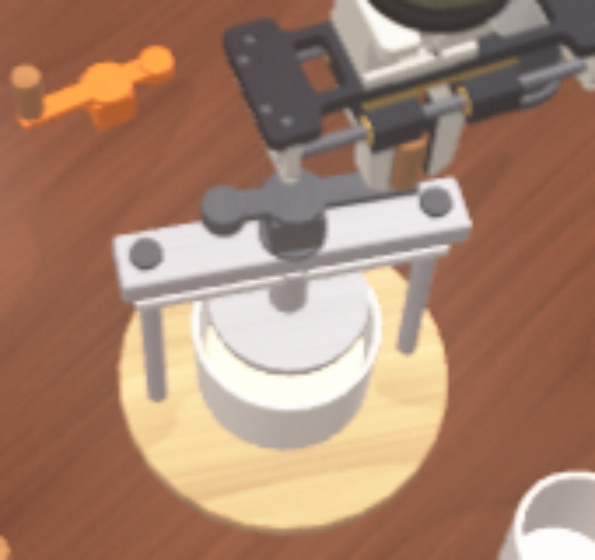

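The plate top is at 0.120, and 3.75 turns put its underside at about 0.110, 25 mm above the rim. The crank is seated. I release and rise.

Request:
carry_out:
  targets:
    - {"hand": 100, "x": 0, "y": 0, "z": 0, "ax": 0, "ay": 0, "az": 0}
    - {"hand": 100, "x": 0, "y": 0, "z": 0, "ax": 0, "ay": 0, "az": 0}
    - {"hand": 100, "x": 0, "y": 0, "z": 0, "ax": 0, "ay": 0, "az": 0}
    - {"hand": 100, "x": 0, "y": 0, "z": 0, "ax": 0, "ay": 0, "az": 0}
    - {"hand": 100, "x": 0, "y": 0, "z": 0, "ax": 0, "ay": 0, "az": 0}
    - {"hand": 100, "x": 0, "y": 0, "z": 0, "ax": 0, "ay": 0, "az": 0}

```text
t: 12.32
tool_pos: [0.6343, -0.1173, 0.4348]
orientation: [0.676, 3.068, -0.0]
force: [0.8, 0.6, 0.2]
opening: 0.0769
gripper_force: 0.0
```

Request:
carry_out:
  targets:
    - {"hand": 100, "x": 0, "y": 0, "z": -0.01, "ax": 0, "ay": 0, "az": 0}
    - {"hand": 100, "x": 0, "y": 0, "z": -0.03, "ax": 0, "ay": 0, "az": 0}
    - {"hand": 100, "x": 0, "y": 0, "z": -0.06, "ax": 0, "ay": 0, "az": 0}
    - {"hand": 100, "x": 0, "y": 0, "z": -0.09, "ax": 0, "ay": 0, "az": 0}
    - {"hand": 100, "x": 0, "y": 0, "z": -0.12, "ax": 0, "ay": 0, "az": 0}
    - {"hand": 100, "x": 0, "y": 0, "z": -0.13, "ax": 0, "ay": 0, "az": 0}
    - {"hand": 100, "x": 0, "y": 0, "z": -0.13, "ax": 0, "ay": 0, "az": 0}

```text
t: 13.2
tool_pos: [0.6343, -0.1173, 0.566]
orientation: [0.676, 3.066, -0.0]
force: [-0.3, -0.6, -0.9]
opening: 0.0933
gripper_force: 0.0
```

```bash
python3 - <<'E'
from h import *
s=read_state();print(s["tool_pos"],s["force"],s["opening"],s["t"])
im,d=read_camera("scene");cv2.imwrite("pics/s5.png",cv2.resize(im[100:320,180:400],None,fx=2.7,fy=2.7))
c=cloud("scene",d)[160:320,200:370].reshape(-1,3);r=np.hypot(c[:,0]-.6,c[:,1]+.166);m=(r<.012)&(c[:,2]<.27)&(c[:,2]>.21);print("hub top",np.percentile(c[m,2],[25,50,75]),m.sum());m=(r<.05)&(r>.02)&(c[:,2]<.14)&(c[:,2]>.06);print("plate top",np.median(c[m,2]))
E
```

```text
[ 0.63434538 -0.11726941  0.56595403] [-0.30308039 -0.5849819  -0.89729485] 0.09325878410280053 13.2
hub top [0.23892664 0.2397142  0.24053499] 102
plate top 0.1197645485636466
```

View pics/s5.png

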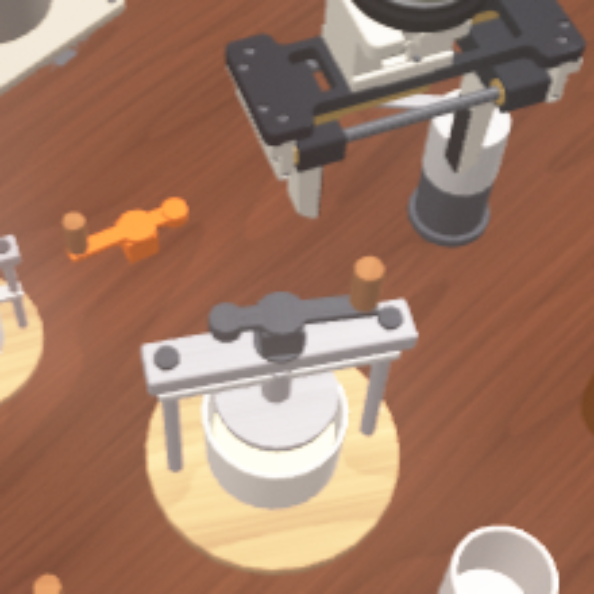

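The gripper is clear. The crank is seated with its hub top at 0.240, the plate is up, and the mill is standing in place.

```bash
python3 -c "
from plant import *
print(robot.close_job())"
```

```text
the job is handed in; nothing more can be done
None
```

I wound the crank about 3.75 turns clockwise: the plate's underside is now about 25 mm above the mould rim, the crank is seated and released, the mill was left alone, and the job was handed in at about 13 s.

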